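# Load the setting rack with bending dies in reverse order

### The job

Move the four steel bending dies from the wooden storage rack into the four slots of the aluminium setting rack in reverse order, counted from each rack's tall end-stop plate: the die nearest the plate of the storage rack goes into the slot farthest from the plate of the setting rack, and so on down the row. Lay each die flat on the floor of its slot, right way up, squarely across the rail and about centred in the slot, let go of everything, and leave the tape rolls and the marker pen where they are.

Things in the scene. Friction and masses are not known exactly. Their poses are not given: they have to be found in the camera images.
- die1_mid (a point): Loose steel bending die, black, V groove along its top; 50 long x 22 wide x 20 high. Point at its centre, 10 above its underside; x along its length, z up. Its two flat ends overhang the rack rail on both sides, so it can be gripped end to end from above. (All lengths in mm.)
- die2_mid (a point): Loose steel bending die, light grey, roof-shaped ridge along its top; 58 long x 26 wide x 20 high. Point at its centre, 10 above its underside; x along its length, z up. Its two flat ends overhang the rack rail on both sides, so it can be gripped end to end from above. (All lengths in mm.)
- die3_mid (a point): Loose steel bending die, light grey, V groove along its top; 46 long x 30 wide x 20 high. Point at its centre, 10 above its underside; x along its length, z up. Its two flat ends overhang the rack rail on both sides, so it can be gripped end to end from above. (All lengths in mm.)
- die4_mid (a point): Loose steel bending die, black, roof-shaped ridge along its top; 55 long x 34 wide x 20 high. Point at its centre, 10 above its underside; x along its length, z up. Its two flat ends overhang the rack rail on both sides, so it can be gripped end to end from above. (All lengths in mm.)
- cradle1: Fixed wooden cradle on the storage rack in which die1 lies at the start, 34 (x) x 52 (y) x 19 high. Origin: centre of its underside, 8 above the bench; z up. Its floor is 20 above the bench, its low lips (to 27 above the bench) stand at both y sides. All four cradles look alike; their order along the rack changes from start to start and shows the original order of the dies. (All lengths in mm.)
- cradle2: Fixed wooden cradle on the storage rack in which die2 lies at the start, 34 (x) x 52 (y) x 19 high. Origin: centre of its underside, 8 above the bench; z up. Its floor is 20 above the bench, its low lips (to 27 above the bench) stand at both y sides. All four cradles look alike; their order along the rack changes from start to start and shows the original order of the dies. (All lengths in mm.)
- cradle3: Fixed wooden cradle on the storage rack in which die3 lies at the start, 34 (x) x 52 (y) x 19 high. Origin: centre of its underside, 8 above the bench; z up. Its floor is 20 above the bench, its low lips (to 27 above the bench) stand at both y sides. All four cradles look alike; their order along the rack changes from start to start and shows the original order of the dies. (All lengths in mm.)
- cradle4: Fixed wooden cradle on the storage rack in which die4 lies at the start, 34 (x) x 52 (y) x 19 high. Origin: centre of its underside, 8 above the bench; z up. Its floor is 20 above the bench, its low lips (to 27 above the bench) stand at both y sides. All four cradles look alike; their order along the rack changes from start to start and shows the original order of the dies. (All lengths in mm.)
- storage_rack: Fixed wooden rail, 34 (x) x 226 (y) x 8 high, carrying the four cradles in a row along y at y = -84, -28, 28, 84. Origin: centre of its underside, on the bench; z up. A dark steel end-stop plate 44 high and 50 wide stands at its +y end only (8 thick, centred at y = 117). (All lengths in mm.)
- setting_rack: Fixed aluminium rail, 34 (x) x 232 (y), with four open slots in a row along y, centred at y = -84, -28, 28, 84 (x = 0). Origin: centre of its underside, on the bench; z up. Slot floor 20 above the bench; slots 50 wide between dividers 6 thick that rise to 30 above the bench; open at both x sides. A dark steel end-stop plate 44 high and 50 wide stands at its +y end only (8 thick, centred at y = 120). (All lengths in mm.)
- black_tape: Roll of black tape, 68 x 72 x 18 high, loose bystander lying flat; origin at the centre of its underside. (All lengths in mm.)
- masking_tape: Roll of cream masking tape, 108 x 111 x 24 high, loose bystander lying flat; origin at the centre of its underside. (All lengths in mm.)
- marker_mid (a point): White marker pen with black cap, 122 long (y) x 16, loose bystander; point at its centre. (All lengths in mm.)
Mind the look-alikes: they are no part of the job. Leave any blue, purple or red look-alike of the part that bears die4_mid alone.

How it is judged:
By the outcome, as a careful person would: the job done as asked, in the order asked, and still so for the second after the job is handed in, with the robot touching nothing.
It also fails if it takes over 88 s, if anything falls off the work surface, if the arm or the gripper's body presses on something with over 40 N, if the wrist force passes 120 N, or if a joint passes its speed limit or range.

### The arm

A 7-joint arm with a two-finger parallel gripper is mounted at the origin on a cart in front of the work surface, level with it; the furniture and walls round the work are solid. World frame = base frame: x ahead of the robot, y to its left, z up, the work surface at z = 0. Lengths are in m, angles in rad, forces in N, time in s.
With the tool pointing down it reaches from about 0.425 to 0.95 m from the base axis. Payload 16.7 kg.
Tool frame: the origin (TCP) lies on the mounting face of the last link; the fingertips stand 199 mm ahead of it and the grasp point (between the pads) lies 180 mm ahead of it; z points along the fingers, y is the line along which they close (so a half turn about z gives the same grasp; the last joint's range is limited). The gripper opens to 94 mm and grips with 3 to 60 N. Pads are 16 mm wide; open, the fingers measure 119 mm over their backs; the gripper's body (75 mm by 177 mm) begins 78 mm behind the grasp point.
Start: joints at [1.113, 0.426, 0.074, 1.606, -0.034, 1.111, -0.067], TCP at [0.204, -0.643, 0.405] pointing down, gripper open.
Joint ranges: [-2.85, 2.85], [-0.5, 2.14], [-1.23, 1.37], [0.21, 2.46], [-1.02, 4.16], [0.16, 2.05], [-2.73, 2.73]. Speed limits (rad/s): [1.89, 1.89, 2.39, 2.39, 3.01, 3.01, 3.01].

### API

Orientations are given as a unit quaternion [x, y, z, w].
In Python, from rig import r gives the robot as it stands.
- The arm moves only by the tool apply_moves, never from a script. Its argument "motion" is a list of rows, each an object of numbers: "tx", "ty", "tz": the shift along the world's x, y, z each as a share of 40 mm, from -1 to 1; "ax", "ay", "az": the turn, a rotation vector about the world's x, y, z each as a share of 5 degrees, from -1 to 1. A call has 1 to 8 rows; each row shifts and turns the commanded pose from where the row before left it; what a row does not reach is not made up. A row lasts 1/12 s, in which the tool goes at most 41.7 mm and 7.16 degrees, less where a joint would pass 70% of its speed; a pose out of reach is approached as far as the arm can. A call with a number of a shift or a turn outside -1 to 1 is refused whole. A call with a gripper value outside its range is refused whole. "gripper" is the gripper's target within -1 to 1 (fully open at 1, half-way at 0, shut at -1), set as the call begins (left out, the last holds). The fingers move at their own pace and stop on an object; "grip_force" is the grip in N (left out, the last holds). Time passes only in rows, so rows that do not move let the fingers close. It gives the time, the measured TCP pose, the force, the opening and the grip force at its end, in the units of the state.
- r.state(): the state, without advancing time (a new reading comes with each control period).
- r.capture(name): name is "scene" or "side" or "wrist"; returns (picture, depth): 400x640x3 uint8, red, green, blue; 400x640 float32, m along the optical axis (not along the pixel's ray), 0 where there is no reading.
- r.camera_model(name): a dict with "K" (3x3 intrinsics, pixels), "cam_to_world" (4x4, takes a point from camera to world coordinates). Camera axes: x right, y up, looking along -z (the intrinsics and any distortion apply to the point x, -y, -z); pixel columns grow to the right and rows downward; lengths in m; the calibration is good to about 2 mm. The wrist camera is an equidistant fisheye: a pixel r from the principal point sees the ray r / f radians off the axis. A picture is of the moment at which its call begins: read the wrist's pose just before it. camera_model takes no time and is no camera call; for the wrist camera it gives the pose at the moment of the call.
- r.finish_job(): hands the job in; it is judged then, once.
The state is a dict: "time_s": time; "joint_pos": joint angles; "joint_vel": joint speeds; "tau": joint torques, N m; "ee_pos": TCP position; "tcp_rot": TCP orientation; "contact_force": force on the tool from outside, world axes, zero at the start; "torque": the same for the moment, N m; "width": opening from 0.0 (shut) to 1.0 (fully open); "grip_force": force on a finger pad.
Only numpy, scipy, OpenCV 4.12 (cv2) and the standard library are available. Lean on these libraries where they do the work, as an engineer would, in place of code of your own. Each camera call takes 0.05 s, during which the arm holds its last target. There are 200 camera calls.

## Working session

There is one attempt and no reset: what is moved stays moved. The work goes in short steps, Python scripts to look and compute and a tool call to move; the robot and the scene stay as the last step left them, time stands still between calls to the robot, and variables do not carry over. Pictures are saved under pics/ and viewed, at most 14 in all, crops included, and the job is handed in when it is done.

Besides the shell and the picture viewer there is one more tool, called after ">>>" as a command line: name --argument value ..., lists and objects as JSON in quotes. apply_moves: Moves the arm, as the interface text tells. Its arguments: {"type":"object","properties":{"motion":{"type":"array"},"gripper":{"type":"number"},"grip_force":{"type":"number"}},"required":["motion"]}

```bash
ls; mkdir -p pics; python3 - <<'E'
from rig import r
import cv2,numpy as np
for n in("scene","side"):
    p,d=r.capture(n); cv2.imwrite(f"pics/{n}0.png",p[:,:,::-1]); np.save(f"{n}_d.npy",d)
    m=r.camera_model(n);print(n,m)
print(r.state())
E
```

```text
pics
scene {'K': array([[421.39987088,   0.        , 319.53677336],
       [  0.        , 421.39987088, 186.71645714],
       [  0.        ,   0.        ,   1.        ]]), 'cam_to_world': array([[-0.90631248,  0.23713341, -0.34980771,  0.19039004],
       [-0.42253947, -0.49353895,  0.76018399,  0.90703027],
       [ 0.00762129,  0.8367718 ,  0.54749874,  0.62602843],
       [ 0.        ,  0.        ,  0.        ,  1.        ]])}
side {'K': array([[396.37479881,   0.        , 322.190061  ],
       [  0.        , 396.37479881, 198.35946043],
       [  0.        ,   0.        ,   1.        ]]), 'cam_to_world': array([[ 0.95940382,  0.17366267, -0.22222869,  0.32468539],
       [-0.28168771,  0.62916738, -0.72443111, -0.64563984],
       [ 0.01401241,  0.75762107,  0.65254423,  0.71345441],
       [ 0.        ,  0.        ,  0.        ,  1.        ]])}
{'time_s': 0.1, 'joint_pos': array([ 1.11351208,  0.42665773,  0.07387495,  1.60652265, -0.03410721,
        1.11081214, -0.06707925]), 'joint_vel': array([-1.82191474e-06, -1.89291919e-03, -1.11770486e-03, -1.41299965e-03,
        1.77969168e-04,  2.12557216e-04, -1.13713818e-03]), 'tau': array([ 9.70636087e-03, -9.37456942e+01,  3.67777660e+00, -4.55031717e+01,
       -4.85531799e-02,  1.69756031e-02,  1.01016121e-04]), 'ee_pos': array([ 0.20441857, -0.64313084,  0.40406297]), 'tcp_rot': array([ 9.88184362e-01,  1.53268854e-01, -1.27361881e-04, -5.55550597e-04]), 'contact_force': array([-0.05199169, -0.28390777,  0.28105357]), 'torque': array([-0.00250703, -0.00374745, -0.0373459 ]), 'grip_force': 0.0, 'width': 1.0008266719248702}
```

View pics/scene0.png

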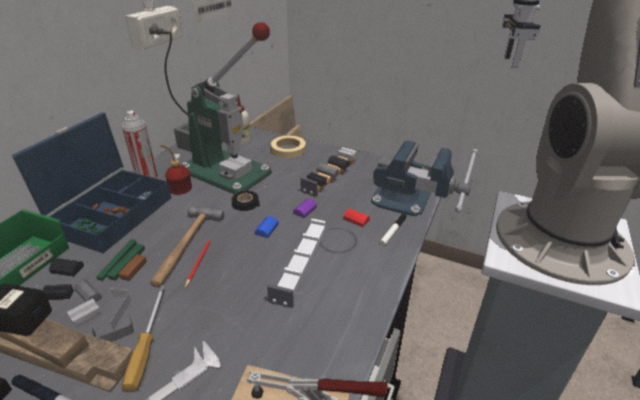

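View pics/side0.png

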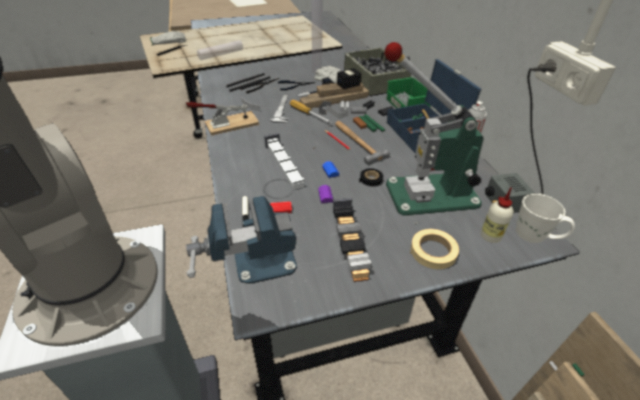

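The racks: the storage rack spans scene px (305,188)–(352,155) with its plate at (308,188). The setting rack spans (280,297)–(318,225) with its plate at (280,297). Die look-alikes are blue (266,226), purple (306,208) and red (356,217). I choose only the four black or grey dies on the wooden cradles. Next is a close crop.

```bash
cat > h.py <<'E'
import numpy as np,cv2
from rig import r
def proj(m,P):
    T=np.linalg.inv(m["cam_to_world"]);q=P@T[:3,:3].T+T[:3,3];q=q*[1,-1,-1]
    K=m["K"];return q,K
def w2p(m,P,fish=False):
    q,K=proj(m,np.asarray(P,float))
    if fish:
        rr=np.linalg.norm(q[...,:2],axis=-1);th=np.arctan2(rr,q[...,2]);s=th/np.maximum(rr,1e-9)
        xy=q[...,:2]*s[...,None]
    else: xy=q[...,:2]/q[...,2:]
    return xy*[K[0,0],K[1,1]]+[K[0,2],K[1,2]]
def ortho(img,m,x0,x1,y0,y1,z,ppm,fish=False):
    # rows: x decreasing downward; cols: y decreasing rightward (robot's view)
    xs=np.arange(x1,x0,-1/ppm);ys=np.arange(y1,y0,-1/ppm)
    X,Y=np.meshgrid(xs,ys,indexing='ij')
    uv=w2p(m,np.stack([X,Y,X*0+z],-1),fish).astype(np.float32)
    return cv2.remap(img,uv[...,0],uv[...,1],cv2.INTER_CUBIC)
def pix2w(m,u,v,d):
    K=m["K"];q=np.array([(u-K[0,2])/K[0,0]*d,-(v-K[1,2])/K[1,1]*d,-d])
    return m["cam_to_world"][:3,:3]@q+m["cam_to_world"][:3,3]
E
python3 - <<'E'
from h import *
m=r.camera_model("scene");d=np.load("scene_d.npy")
for n,u,v in[("plateS",308,187),("endS",350,153),("plateT",281,296),("endT",318,225),("blue",266,226),("purp",306,207),("red",356,216),("pen",394,230),("mask",288,147),("blk",246,199),("vise",410,150),("vise2",400,185),("press",240,165)]:
    print(n,pix2w(m,u,v,d[v,u]).round(3))
p=cv2.imread("pics/scene0.png");a=cv2.resize(p[140:310,260:370],None,fx=3.4,fy=3.4,interpolation=cv2.INTER_CUBIC)
s=cv2.imread("pics/side0.png");b=cv2.resize(s[130:285,250:390],None,fx=3,fy=3,interpolation=cv2.INTER_CUBIC)
b=cv2.copyMakeBorder(b,0,a.shape[0]-b.shape[0],0,0,cv2.BORDER_CONSTANT)
cv2.imwrite("pics/c1.png",np.hstack([a,b]))
E
```

```text
plateS [0.603 0.083 0.022]
endS [ 0.561 -0.106  0.04 ]
plateT [0.482 0.44  0.024]
endT [0.513 0.212 0.019]
blue [0.619 0.267 0.019]
purp [0.571 0.158 0.017]
red [0.447 0.141 0.018]
pen [0.351 0.144 0.011]
mask [ 0.778 -0.128 -0.001]
blk [ 0.738  0.173 -0.   ]
vise [ 0.374 -0.025  0.133]
vise2 [0.376 0.025 0.058]
press [0.804 0.094 0.043]
```

View pics/c1.png

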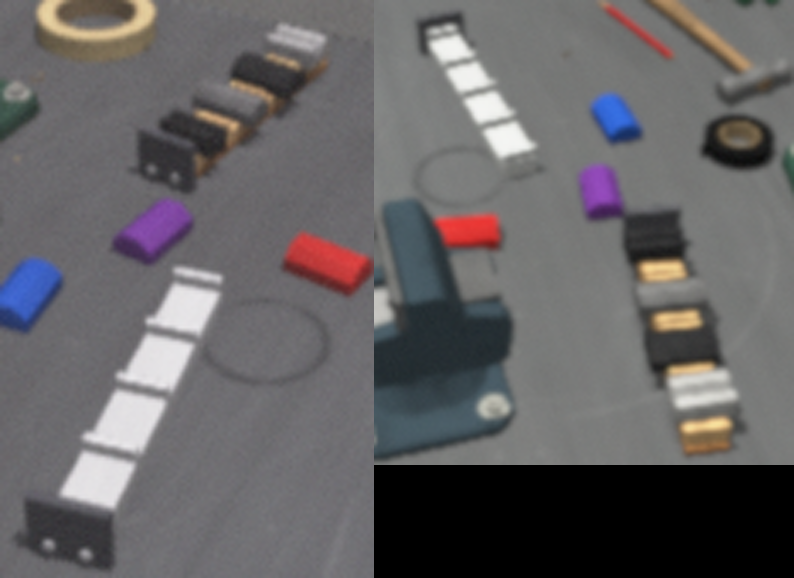

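Counted from the storage plate, the order is black (narrow), grey, black (wide), light grey with V. The look-alikes stay clear of my path. I'll check the vise extents and then move the wrist camera in.

```bash
python3 - <<'E'
from h import *
for n in("scene","side"):
    m=r.camera_model(n);d=np.load(n+"_d.npy")
    v,u=np.mgrid[:400,:640];K=m["K"]
    q=np.stack([(u-K[0,2])/K[0,0]*d,-(v-K[1,2])/K[1,1]*d,-d],-1)[d>0]
    P=q@m["cam_to_world"][:3,:3].T+m["cam_to_world"][:3,3]
    for b in((0.25,.5,-.2,.12,.05),(0.25,.5,-.2,.12,.1),(0.25,.5,-.2,.12,.16),(.62,.9,-.1,.3,.06)):
        s=P[(P[:,0]>b[0])&(P[:,0]<b[1])&(P[:,1]>b[2])&(P[:,1]<b[3])&(P[:,2]>b[4])&(P[:,2]<.45)]
        print(n,b,len(s),s.min(0).round(3) if len(s) else'',s.max(0).round(3)if len(s) else '')
m=r.camera_model("wrist");print(m,r.state()["ee_pos"])
E
```

```text
scene (0.25, 0.5, -0.2, 0.12, 0.05) 2789 [ 0.25  -0.074  0.05 ] [0.45  0.043 0.138]
scene (0.25, 0.5, -0.2, 0.12, 0.1) 1225 [ 0.269 -0.074  0.1  ] [0.441 0.043 0.138]
scene (0.25, 0.5, -0.2, 0.12, 0.16) 0  
scene (0.62, 0.9, -0.1, 0.3, 0.06) 3057 [0.682 0.043 0.06 ] [0.9   0.217 0.427]
side (0.25, 0.5, -0.2, 0.12, 0.05) 3694 [ 0.25  -0.072  0.05 ] [0.449 0.043 0.139]
side (0.25, 0.5, -0.2, 0.12, 0.1) 1906 [ 0.268 -0.072  0.1  ] [0.442 0.043 0.139]
side (0.25, 0.5, -0.2, 0.12, 0.16) 0  
side (0.62, 0.9, -0.1, 0.3, 0.06) 3674 [0.684 0.036 0.061] [0.9   0.116 0.428]
{'K': array([[309.70691629,   0.        , 321.85346084],
       [  0.        , 309.70691629, 203.49252792],
       [  0.        ,   0.        ,   1.        ]]), 'cam_to_world': array([[ 3.03614358e-01,  9.20310505e-01,  2.46671637e-01,
         2.75833548e-01],
       [-9.52794950e-01,  2.93351138e-01,  7.82744764e-02,
        -6.20532517e-01],
       [-3.24582621e-04, -2.58792745e-01,  9.65932818e-01,
         3.85264818e-01],
       [ 0.00000000e+00,  0.00000000e+00,  0.00000000e+00,
         1.00000000e+00]])} [ 0.20441857 -0.64313084  0.40406297]
```

>>> apply_moves --motion '[{"tx": 0.4,"ty": 1,"tz": 0.4,"az": 0.6},{"tx": 0.4,"ty": 1,"tz": 0.4,"az": 0.6},{"tx": 0.4,"ty": 1,"az": 0.6},{"tx": 0.4,"ty": 1,"az": 0.6},{"tx": 0.4,"ty": 1,"az": 0.6},{"tx": 0.4,"ty": 1,"az": 0.6},{"tx": 0.4,"ty": 1,"az": 0.6},{"tx": 0.4,"ty": 1,"az": 0.6}]'

```text
invalid input
```

>>> apply_moves --motion '[{"tx": 0.4,"ty": 1,"tz": 0.4,"ax": 0,"ay": 0,"az": 0.6},{"tx": 0.4,"ty": 1,"tz": 0.4,"ax": 0,"ay": 0,"az": 0.6},{"tx": 0.4,"ty": 1,"tz": 0,"ax": 0,"ay": 0,"az": 0.6},{"tx": 0.4,"ty": 1,"tz": 0,"ax": 0,"ay": 0,"az": 0.6},{"tx": 0.4,"ty": 1,"tz": 0,"ax": 0,"ay": 0,"az": 0.6},{"tx": 0.4,"ty": 1,"tz": 0,"ax": 0,"ay": 0,"az": 0.6},{"tx": 0.4,"ty": 1,"tz": 0,"ax": 0,"ay": 0,"az": 0.6},{"tx": 0.4,"ty": 1,"tz": 0,"ax": 0,"ay": 0,"az": 0.6}]' --gripper 1 --grip_force 30

```text
time_s: 0.77
ee_pos: [0.3265, -0.3366, 0.4336]
tcp_rot: [0.934, 0.357, -0.0, 0.0]
contact_force: [1.3, -0.9, 1.1]
width: 1.001
grip_force: 0.0
```

>>> apply_moves --motion '[{"tx": 0.6,"ty": 0.8,"tz": 0,"ax": 0,"ay": 0,"az": 0.9},{"tx": 0.6,"ty": 0.8,"tz": 0,"ax": 0,"ay": 0,"az": 0.9},{"tx": 0.6,"ty": 0.8,"tz": 0,"ax": 0,"ay": 0,"az": 0.9},{"tx": 0.6,"ty": 0.8,"tz": 0,"ax": 0,"ay": 0,"az": 0.9},{"tx": 0.6,"ty": 0.8,"tz": 0,"ax": 0,"ay": 0,"az": 0.9},{"tx": 0.6,"ty": 0.8,"tz": 0,"ax": 0,"ay": 0,"az": 0.9},{"tx": 0.6,"ty": 0.8,"tz": 0,"ax": 0,"ay": 0,"az": 0.9},{"tx": 0.6,"ty": 0.8,"tz": 0,"ax": 0,"ay": 0,"az": 0.9}]'

```text
time_s: 1.43
ee_pos: [0.519, -0.0808, 0.4337]
tcp_rot: [0.778, 0.628, -0.0, 0.0]
contact_force: [0.2, -0.9, -0.4]
width: 0.999
grip_force: 0.0
```

>>> apply_moves --motion '[{"tx": 0.6,"ty": 0.3,"tz": -1,"ax": 0,"ay": 0,"az": 0},{"tx": 0,"ty": 0,"tz": 0,"ax": 0,"ay": 0,"az": 0},{"tx": 0,"ty": 0,"tz": 0,"ax": 0,"ay": 0,"az": 0},{"tx": 0,"ty": 0,"tz": 0,"ax": 0,"ay": 0,"az": 0}]'

```text
time_s: 1.77
ee_pos: [0.5389, -0.0726, 0.3991]
tcp_rot: [0.779, 0.627, -0.0, -0.0]
contact_force: [-0.2, -0.9, -0.3]
width: 1.0
grip_force: 0.0
```

```bash
python3 - <<'E'
from h import *
m=r.camera_model("wrist");p,d=r.capture("wrist");cv2.imwrite("pics/w1.png",p[:,:,::-1]);np.savez("w1.npz",d=d,c=m["cam_to_world"])
s=r.state();print(s["time_s"],s["ee_pos"],s["tcp_rot"])
o=ortho(p,m,.45,.70,-.17,.45,.04,1250,True);cv2.imwrite("pics/o1.png",o[:,:,::-1])
E
```

```text
1.8167 [ 0.53878497 -0.07290048  0.39976325] [7.79488329e-01 6.26416687e-01 1.09823703e-05 2.81808090e-04]
```

View pics/o1.png

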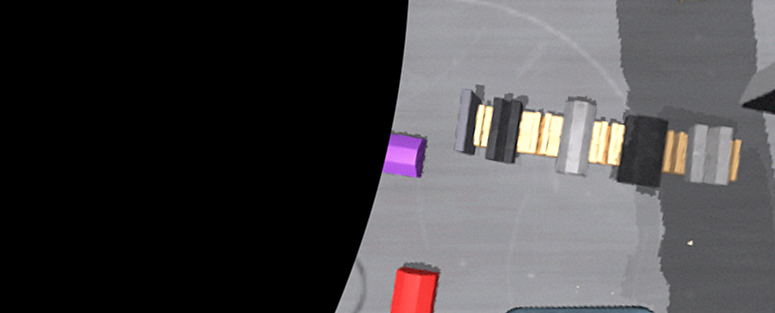

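The ortho view shows, from the plate at (465,122): die1 black V (505,130), die2 grey ridge (576,136), die4 black ridge (641,152) and die3 grey V (711,155). Purple is at (405,156) and red at (415,290). Next I measure the die poses with depth and look at the setting rack.

```bash
cat >> h.py <<'E'
def cloud(m,d):
    v,u=np.mgrid[:400,:640];K=m["K"];x=(u-K[0,2])/K[0,0];y=(v-K[1,2])/K[1,1]
    th=np.hypot(x,y);th=np.where(th>1.5,0,th);t=np.tan(th)/np.maximum(np.hypot(x,y),1e-9)
    q=np.stack([x*t*d,-y*t*d,-d],-1)
    P=q@m["cam_to_world"][:3,:3].T+m["cam_to_world"][:3,3]
    P[(d<=0)|(np.hypot(x,y)>1.3)]=np.nan
    return P
def hmap(P,x0,x1,y0,y1,ppm):
    P=P[np.isfinite(P[...,0])];P=P[(P[:,0]>x0)&(P[:,0]<x1)&(P[:,1]>y0)&(P[:,1]<y1)]
    H=np.zeros((int(round((x1-x0)*ppm)),int(round((y1-y0)*ppm))),np.float32)
    i=np.minimum(((x1-P[:,0])*ppm).astype(int),H.shape[0]-1);j=np.minimum(((y1-P[:,1])*ppm).astype(int),H.shape[1]-1)
    np.maximum.at(H,(i,j),P[:,2].astype(np.float32));return H
def rects(P,x0,x1,y0,y1,zlo,zhi):
    ppm=667;H=hmap(P,x0,x1,y0,y1,ppm)
    M=cv2.morphologyEx(((H>zlo)&(H<zhi)).astype(np.uint8),cv2.MORPH_CLOSE,np.ones((3,3)))
    n,L,S,_=cv2.connectedComponentsWithStats(M)
    for k in range(1,n):
        if S[k,4]<80: continue
        ij=np.argwhere(L==k);c,wh,a=cv2.minAreaRect(ij.astype(np.float32))
        b=cv2.boxPoints((c,wh,a))
        e=b[1]-b[0] if np.linalg.norm(b[1]-b[0])>np.linalg.norm(b[2]-b[1]) else b[2]-b[1]
        ang=np.degrees(np.arctan2(-e[1],-e[0]));ang=(ang+90)%180-90
        print("c",round(x1-(c[0]+.5)/ppm,4),round(y1-(c[1]+.5)/ppm,4),"size",np.round((np.array(wh)+1)/ppm*1000,1),"long axis deg",round(ang,1),"n",S[k,4],"zmed",np.median(H[L==k]).round(4))
E
python3 - <<'E'
from h import *
z=np.load("w1.npz");m=r.camera_model("wrist");m["cam_to_world"]=z["c"]
P=cloud(m,z["d"]);rects(P,.5,.65,-.16,.12,.031,.05)
f=P[np.isfinite(P[...,0])];f=f[(f[:,0]>.45)&(f[:,0]<.68)&(f[:,1]>-.2)&(f[:,1]<.15)];print(np.percentile(f[:,2],[5,25,50,75,95,99.9]))
E
```

```text
c 0.6034 0.0788 size [11.4 51.5] long axis deg -8.5 n 202 zmed 0.0452
c 0.5962 0.0477 size [25.5 52.4] long axis deg -8.1 n 519 zmed 0.0409
c 0.5904 -0.0106 size [28.6 60.4] long axis deg -7.9 n 691 zmed 0.0398
c 0.5783 -0.0707 size [26. 56.] long axis deg -6.6 n 385 zmed 0.0405
c 0.5767 -0.1179 size [33.6 49. ] long axis deg -6.3 n 644 zmed 0.041
[0.00035355 0.00165476 0.30198272 0.32699346 0.34111296 0.34232064]
```

>>> apply_moves --motion '[{"tx": 0,"ty": 1,"tz": 0,"ax": 0,"ay": 0,"az": 0.5},{"tx": 0,"ty": 1,"tz": 0,"ax": 0,"ay": 0,"az": 0.5},{"tx": 0,"ty": 1,"tz": 0,"ax": 0,"ay": 0,"az": 0.5},{"tx": 0,"ty": 1,"tz": 0,"ax": 0,"ay": 0,"az": 0.5},{"tx": 0,"ty": 1,"tz": 0,"ax": 0,"ay": 0,"az": 0.5},{"tx": 0,"ty": 1,"tz": 0,"ax": 0,"ay": 0,"az": 0.5},{"tx": -0.5,"ty": 0.5,"tz": 0,"ax": 0,"ay": 0,"az": 0},{"tx": 0,"ty": 0,"tz": 0,"ax": 0,"ay": 0,"az": 0}]'

```text
time_s: 2.48
ee_pos: [0.5161, 0.1921, 0.4005]
tcp_rot: [0.689, 0.725, 0.001, -0.0]
contact_force: [0.3, 0.8, -0.5]
width: 1.002
grip_force: 0.0
```

```bash
python3 - <<'E'
from h import *
m=r.camera_model("wrist");p,d=r.capture("wrist");np.savez("w2.npz",d=d,c=m["cam_to_world"])
s=r.state();print(s["time_s"],s["ee_pos"],s["tcp_rot"],abs(s["joint_vel"]).max())
o=ortho(p,m,.40,.65,.10,.50,.025,1250,True);cv2.imwrite("pics/o2.png",o[:,:,::-1])
P=cloud(m,d);rects(P,.4,.6,.15,.5,.014,.0245);rects(P,.4,.6,.15,.5,.025,.034);rects(P,.4,.6,.15,.5,.036,.055)
E
```

```text
2.5333 [0.51759145 0.18943268 0.40045845] [6.89568288e-01 7.24220170e-01 6.44192094e-04 5.54132854e-04] 0.05230067942520524
c 0.5813 0.1657 size [30.  37.5] long axis deg 0.0 n 431 zmed 0.02
c 0.5126 0.2411 size [36.3 42.4] long axis deg -81.3 n 593 zmed 0.0214
c 0.506 0.2911 size [37.2 50.7] long axis deg -84.3 n 767 zmed 0.0214
c 0.4985 0.347 size [36.6 49.3] long axis deg -83.2 n 721 zmed 0.0214
c 0.492 0.399 size [36.3 41.1] long axis deg -83.7 n 585 zmed 0.0212
c 0.5093 0.2632 size [35.   8.3] long axis deg 5.2 n 92 zmed 0.0314
c 0.5018 0.3187 size [35.1  8.2] long axis deg 5.7 n 102 zmed 0.0312
c 0.4955 0.3742 size [35.   8.6] long axis deg 7.1 n 96 zmed 0.0312
```

View pics/o2.png

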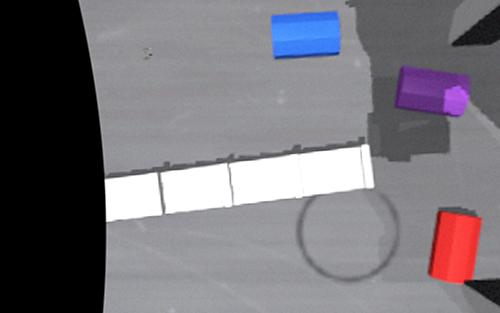

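The setting rack has white slots, plate on the far left at its +y end. Rack centre is about (0.502,0.319), yaw 7.1°. I return over the storage rack for a centred look and check the clearance to the press.

>>> apply_moves --motion '[{"tx": 0.28,"ty": -0.95,"tz": 0,"ax": 0,"ay": 0,"az": -0.33},{"tx": 0.28,"ty": -0.95,"tz": 0,"ax": 0,"ay": 0,"az": -0.33},{"tx": 0.28,"ty": -0.95,"tz": 0,"ax": 0,"ay": 0,"az": -0.33},{"tx": 0.28,"ty": -0.95,"tz": 0,"ax": 0,"ay": 0,"az": -0.33},{"tx": 0.28,"ty": -0.95,"tz": 0,"ax": 0,"ay": 0,"az": -0.33},{"tx": 0.28,"ty": -0.85,"tz": 0,"ax": 0,"ay": 0,"az": -0.33},{"tx": 0,"ty": 0,"tz": 0,"ax": 0,"ay": 0,"az": 0},{"tx": 0,"ty": 0,"tz": 0,"ax": 0,"ay": 0,"az": 0}]'

```text
time_s: 3.2
ee_pos: [0.5862, -0.0403, 0.3998]
tcp_rot: [0.753, 0.658, -0.0, 0.001]
contact_force: [0.1, 0.7, 0.1]
width: 1.0
grip_force: 0.0
```

```bash
python3 - <<'E'
from h import *
m=r.camera_model("wrist");p,d=r.capture("wrist");np.savez("w3.npz",d=d,c=m["cam_to_world"],p=p)
s=r.state();print(s["time_s"],s["ee_pos"],s["tcp_rot"],abs(s["joint_vel"]).max(),m["cam_to_world"][:3,3])
o=ortho(p,m,.53,.66,-.16,.10,.04,3000,True);cv2.imwrite("pics/o3.png",o[:,:,::-1])
P=cloud(m,d);rects(P,.5,.65,-.16,.12,.031,.05);rects(P,.5,.65,-.16,.12,.022,.0285)
for n in("scene","side"):
    mm=r.camera_model(n);dd=np.load(n+"_d.npy")
    v,u=np.mgrid[:400,:640];K=mm["K"]
    q=np.stack([(u-K[0,2])/K[0,0]*dd,-(v-K[1,2])/K[1,1]*dd,-dd],-1)[dd>0]
    C=q@mm["cam_to_world"][:3,:3].T+mm["cam_to_world"][:3,3]
    for zz in(.015,.05,.08,.1,.15):
        t=C[(C[:,0]>.64)&(C[:,0]<.85)&(C[:,1]>-.1)&(C[:,1]<.2)&(C[:,2]>zz)&(C[:,2]<.35)];print(n,zz,len(t),t.min(0).round(3) if len(t) else '')
E
```

```text
3.25 [ 0.58597944 -0.03813441  0.39977266] [7.51596167e-01 6.59623375e-01 1.02122027e-04 4.40209098e-04] 0.03154015719354461 [0.59609424 0.03390611 0.38089695]
c 0.6037 0.0789 size [10.1 51.7] long axis deg -7.4 n 188 zmed 0.0453
c 0.5967 0.0481 size [24.3 52.7] long axis deg -10.0 n 511 zmed 0.0411
c 0.591 -0.0045 size [15.2 59.9] long axis deg -7.4 n 351 zmed 0.0404
c 0.5795 -0.0652 size [36.9 57.1] long axis deg -7.6 n 869 zmed 0.0398
c 0.5766 -0.1181 size [34.6 48.6] long axis deg -5.2 n 605 zmed 0.041
c 0.602 0.0675 size [13.7 36.5] long axis deg -12.5 n 155 zmed 0.0274
c 0.5924 0.019 size [36.  41.7] long axis deg -9.5 n 376 zmed 0.0223
c 0.587 -0.0364 size [24.2 35. ] long axis deg -8.1 n 277 zmed 0.0261
c 0.578 -0.0921 size [33.  16.5] long axis deg 0.0 n 100 zmed 0.028
scene 0.015 2841 [ 0.691 -0.1    0.015]
scene 0.05 1537 [0.763 0.059 0.061]
scene 0.08 1497 [0.763 0.059 0.08 ]
scene 0.1 1402 [0.763 0.059 0.1  ]
scene 0.15 1045 [0.763 0.059 0.15 ]
side 0.015 3286 [ 0.688 -0.1    0.015]
side 0.05 1656 [0.762 0.05  0.06 ]
side 0.08 1621 [0.762 0.05  0.08 ]
side 0.1 1530 [0.762 0.05  0.101]
side 0.15 1193 [0.762 0.052 0.15 ]
```

View pics/o3.png

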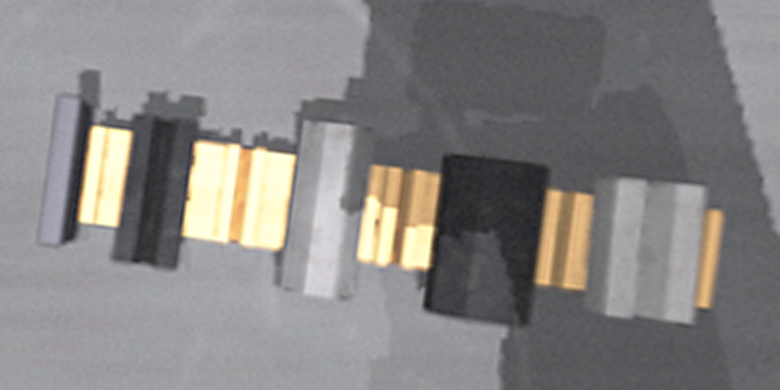

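The crop confirms the choice: plate (60,170), die1 (153,192), die2 (320,208), die4 (488,240), die3 (650,250). I move in on die1.

>>> apply_moves --motion '[{"tx": 0.09,"ty": 0.72,"tz": -0.3,"ax": 0,"ay": 0,"az": 0},{"tx": 0.09,"ty": 0.72,"tz": -0.3,"ax": 0,"ay": 0,"az": 0},{"tx": 0.09,"ty": 0.72,"tz": -0.3,"ax": 0,"ay": 0,"az": 0},{"tx": 0,"ty": 0,"tz": -0.95,"ax": 0,"ay": 0,"az": 0},{"tx": 0,"ty": 0,"tz": -0.95,"ax": 0,"ay": 0,"az": 0},{"tx": 0,"ty": 0,"tz": -0.95,"ax": 0,"ay": 0,"az": 0},{"tx": 0,"ty": 0,"tz": -0.5,"ax": 0,"ay": 0,"az": 0},{"tx": 0,"ty": 0,"tz": -0.4,"ax": 0,"ay": 0,"az": 0}]'

```text
time_s: 3.92
ee_pos: [0.596, 0.0509, 0.2113]
tcp_rot: [0.75, 0.661, -0.001, -0.001]
contact_force: [0.2, 0.7, 0.0]
width: 1.005
grip_force: 0.0
```

>>> apply_moves --motion '[{"tx": 0,"ty": 0,"tz": 0,"ax": 0,"ay": 0,"az": 0},{"tx": 0,"ty": 0,"tz": 0,"ax": 0,"ay": 0,"az": 0},{"tx": 0,"ty": 0,"tz": 0,"ax": 0,"ay": 0,"az": 0}]'

```text
time_s: 4.17
ee_pos: [0.5974, 0.0507, 0.2146]
tcp_rot: [0.75, 0.661, 0.001, 0.0]
contact_force: [1.1, 1.0, 0.9]
width: 0.998
grip_force: 0.0
```

```bash
python3 - <<'E'
from h import *
m=r.camera_model("wrist");p,d=r.capture("wrist")
s=r.state();print(s["time_s"],s["ee_pos"],s["tcp_rot"],s["contact_force"])
cv2.imwrite("pics/w4.png",p[:,:,::-1])
e=s["ee_pos"];print("grasp pt px",w2p(m,[e-[0,0,.18]],True),"die est px",w2p(m,[[.5965,.0485,.04]],True))
E
```

```text
4.2167 [0.59750492 0.05052411 0.21479332] [7.50395515e-01 6.60988188e-01 8.88944406e-04 6.29667964e-04] [-0.33986591  0.73073402 -0.22932905]
grasp pt px [[321.58111572 257.38088711]] die est px [[320.25914628 264.74155504]]
```

View pics/w4.png

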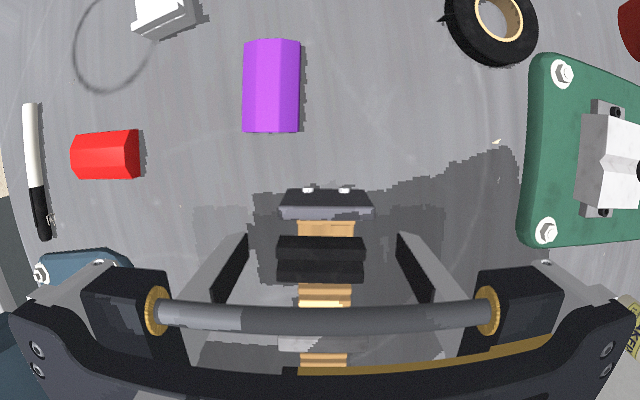

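Die1 sits between the open fingers at (320,262) with the plate behind it at (325,205). I make a small correction, then close.

>>> apply_moves --motion '[{"tx": 0,"ty": -0.05,"tz": -0.07,"ax": 0,"ay": 0,"az": 0},{"tx": 0,"ty": 0,"tz": 0,"ax": 0,"ay": 0,"az": 0}]'

```text
time_s: 4.38
ee_pos: [0.5973, 0.0477, 0.211]
tcp_rot: [0.751, 0.661, 0.0, 0.001]
contact_force: [0.3, -0.2, 0.4]
width: 0.999
grip_force: 0.0
```

>>> apply_moves --motion '[{"tx": 0,"ty": 0,"tz": 0,"ax": 0,"ay": 0,"az": 0},{"tx": 0,"ty": 0,"tz": 0,"ax": 0,"ay": 0,"az": 0},{"tx": 0,"ty": 0,"tz": 0,"ax": 0,"ay": 0,"az": 0},{"tx": 0,"ty": 0,"tz": 0,"ax": 0,"ay": 0,"az": 0},{"tx": 0,"ty": 0,"tz": 0,"ax": 0,"ay": 0,"az": 0},{"tx": 0,"ty": 0,"tz": 0,"ax": 0,"ay": 0,"az": 0},{"tx": 0,"ty": 0,"tz": 0,"ax": 0,"ay": 0,"az": 0},{"tx": 0,"ty": 0,"tz": 0,"ax": 0,"ay": 0,"az": 0}]' --gripper -0.2 --grip_force 30

```text
time_s: 5.05
ee_pos: [0.5971, 0.0482, 0.2103]
tcp_rot: [0.75, 0.661, -0.0, -0.0]
contact_force: [0.6, -0.2, -0.1]
width: 0.532
grip_force: 29.9
```

>>> apply_moves --motion '[{"tx": 0,"ty": 0,"tz": 0.5,"ax": 0,"ay": 0,"az": 0},{"tx": 0,"ty": 0,"tz": 1,"ax": 0,"ay": 0,"az": 0},{"tx": 0,"ty": 0,"tz": 1,"ax": 0,"ay": 0,"az": 0},{"tx": -0.35,"ty": 0.78,"tz": 0,"ax": 0,"ay": 0,"az": 0.48},{"tx": -0.35,"ty": 0.78,"tz": 0,"ax": 0,"ay": 0,"az": 0.48},{"tx": -0.35,"ty": 0.78,"tz": 0,"ax": 0,"ay": 0,"az": 0.48},{"tx": -0.35,"ty": 0.78,"tz": 0,"ax": 0,"ay": 0,"az": 0.48},{"tx": -0.35,"ty": 0.78,"tz": 0,"ax": 0,"ay": 0,"az": 0.48}]'

```text
time_s: 5.72
ee_pos: [0.5262, 0.2054, 0.3105]
tcp_rot: [0.677, 0.736, 0.0, 0.0]
contact_force: [0.1, 0.0, -0.8]
width: 0.53
grip_force: 29.9
```

>>> apply_moves --motion '[{"tx": -0.35,"ty": 0.78,"tz": 0,"ax": 0,"ay": 0,"az": 0.48},{"tx": 0,"ty": 0,"tz": -0.7,"ax": 0,"ay": 0,"az": 0},{"tx": 0,"ty": 0,"tz": 0,"ax": 0,"ay": 0,"az": 0},{"tx": 0,"ty": 0,"tz": 0,"ax": 0,"ay": 0,"az": 0},{"tx": 0,"ty": 0,"tz": 0,"ax": 0,"ay": 0,"az": 0}]'

```text
time_s: 6.13
ee_pos: [0.5135, 0.2349, 0.2828]
tcp_rot: [0.662, 0.749, -0.0, 0.0]
contact_force: [0.3, 0.0, 0.0]
width: 0.531
grip_force: 29.9
```

```bash
python3 - <<'E'
from h import *
m=r.camera_model("wrist");p,d=r.capture("wrist")
s=r.state();print(s["time_s"],s["ee_pos"],s["tcp_rot"],s["width"])
cv2.imwrite("pics/w5.png",p[:,:,::-1])
P=cloud(m,d);rects(P,.4,.6,.15,.5,.025,.034);rects(P,.4,.6,.3,.5,.036,.055)
E
```

```text
6.1833 [0.51373145 0.23478353 0.28309935] [6.62320197e-01 7.49220830e-01 2.47649538e-04 2.06615111e-04] 0.528237048149835
c 0.5028 0.3188 size [36.3  8.9] long axis deg 9.5 n 111 zmed 0.0315
c 0.495 0.3742 size [36.6  8.6] long axis deg 7.1 n 107 zmed 0.0315
```

View pics/w5.png

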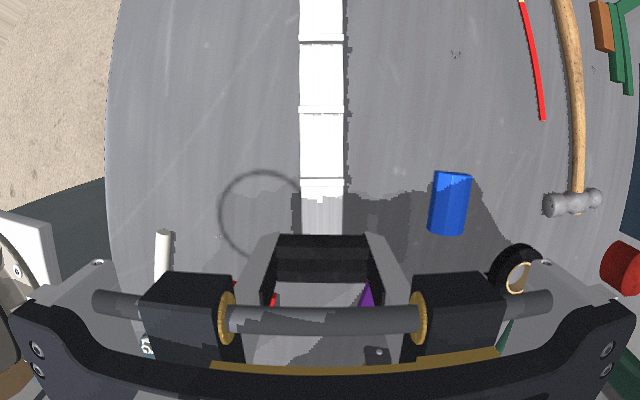

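Die1 is held level and square over the last slot, with the dividers lined up vertically at (322,180). I lower it and release.

>>> apply_moves --motion '[{"tx": -0.02,"ty": 0,"tz": -0.8,"ax": 0,"ay": 0,"az": 0},{"tx": 0,"ty": 0,"tz": -0.6,"ax": 0,"ay": 0,"az": 0},{"tx": 0,"ty": 0,"tz": -0.3,"ax": 0,"ay": 0,"az": 0},{"tx": 0,"ty": 0,"tz": -0.1,"ax": 0,"ay": 0,"az": 0},{"tx": 0,"ty": 0,"tz": 0,"ax": 0,"ay": 0,"az": 0},{"tx": 0,"ty": 0,"tz": 0,"ax": 0,"ay": 0,"az": 0}]'

```text
time_s: 6.68
ee_pos: [0.5129, 0.2353, 0.2112]
tcp_rot: [0.662, 0.749, 0.0, 0.0]
contact_force: [0.8, -0.5, -0.2]
width: 0.532
grip_force: 29.9
```

>>> apply_moves --motion '[{"tx": 0,"ty": 0,"tz": -0.025,"ax": 0,"ay": 0,"az": 0},{"tx": 0,"ty": 0,"tz": 0,"ax": 0,"ay": 0,"az": 0},{"tx": 0,"ty": 0,"tz": 0,"ax": 0,"ay": 0,"az": 0}]'

```text
time_s: 6.93
ee_pos: [0.5125, 0.2353, 0.2098]
tcp_rot: [0.662, 0.75, 0.0, 0.0]
contact_force: [0.5, -0.5, -1.0]
width: 0.532
grip_force: 29.9
```

>>> apply_moves --motion '[{"tx": 0,"ty": 0,"tz": 0,"ax": 0,"ay": 0,"az": 0},{"tx": 0,"ty": 0,"tz": 0,"ax": 0,"ay": 0,"az": 0},{"tx": 0,"ty": 0,"tz": 0,"ax": 0,"ay": 0,"az": 0},{"tx": 0,"ty": 0,"tz": 0,"ax": 0,"ay": 0,"az": 0},{"tx": 0,"ty": 0,"tz": 0,"ax": 0,"ay": 0,"az": 0},{"tx": 0,"ty": 0,"tz": 0,"ax": 0,"ay": 0,"az": 0}]' --gripper 0.8

```text
time_s: 7.43
ee_pos: [0.5123, 0.2354, 0.2093]
tcp_rot: [0.662, 0.75, -0.0, -0.0]
contact_force: [0.2, 0.6, -0.4]
width: 0.889
grip_force: 0.0
```

>>> apply_moves --motion '[{"tx": 0,"ty": 0,"tz": 0.85,"ax": 0,"ay": 0,"az": 0},{"tx": 0,"ty": 0,"tz": 1,"ax": 0,"ay": 0,"az": 0},{"tx": 0,"ty": 0,"tz": 1,"ax": 0,"ay": 0,"az": 0},{"tx": 0.28,"ty": -0.866,"tz": 0,"ax": 0,"ay": 0,"az": -0.41},{"tx": 0.28,"ty": -0.866,"tz": 0,"ax": 0,"ay": 0,"az": -0.41},{"tx": 0.28,"ty": -0.866,"tz": 0,"ax": 0,"ay": 0,"az": -0.41},{"tx": 0.28,"ty": -0.866,"tz": 0,"ax": 0,"ay": 0,"az": -0.41},{"tx": 0.28,"ty": -0.866,"tz": 0,"ax": 0,"ay": 0,"az": -0.41}]'

```text
time_s: 8.1
ee_pos: [0.5685, 0.0604, 0.3235]
tcp_rot: [0.727, 0.687, 0.0, 0.0]
contact_force: [0.5, 1.8, -0.2]
width: 0.901
grip_force: 0.0
```

>>> apply_moves --motion '[{"tx": 0.28,"ty": -0.866,"tz": 0,"ax": 0,"ay": 0,"az": -0.41},{"tx": 0.28,"ty": -0.866,"tz": 0,"ax": 0,"ay": 0,"az": -0.41},{"tx": 0,"ty": 0,"tz": -0.7,"ax": 0,"ay": 0,"az": 0},{"tx": 0,"ty": 0,"tz": 0,"ax": 0,"ay": 0,"az": 0},{"tx": 0,"ty": 0,"tz": 0,"ax": 0,"ay": 0,"az": 0},{"tx": 0,"ty": 0,"tz": 0,"ax": 0,"ay": 0,"az": 0}]' --gripper 1

```text
time_s: 8.6
ee_pos: [0.5907, -0.0059, 0.296]
tcp_rot: [0.75, 0.662, 0.0, -0.0]
contact_force: [0.5, 1.1, 0.1]
width: 1.001
grip_force: 0.0
```

```bash
cat > look.py <<'E'
from h import *
import sys
m=r.camera_model("wrist");p,d=r.capture("wrist");s=r.state();q=s["tcp_rot"]
print(s["time_s"],s["ee_pos"].round(4),"yaw",np.degrees(2*np.arctan2(q[1],q[0]))-90,s["width"])
P=cloud(m,d);rects(P,.5,.65,-.16,.12,.031,.05)
o=ortho(p,m,.53,.66,-.16,.10,.04,3000,True);cv2.imwrite(f"pics/{sys.argv[1]}.png",o[:,:,::-1])
E
python3 look.py o6
```

```text
8.65 [ 0.5908 -0.0058  0.2964] yaw -7.1037284223923365 1.003376097849975
c 0.6037 0.0792 size [11.2 51.9] long axis deg -7.1 n 202 zmed 0.0456
c 0.5906 -0.0099 size [29.1 60. ] long axis deg -9.0 n 701 zmed 0.0405
c 0.5796 -0.0648 size [36.6 57.6] long axis deg -8.9 n 840 zmed 0.0404
c 0.5751 -0.1285 size [11.4 48.1] long axis deg -5.2 n 192 zmed 0.0414
```

View pics/o6.png

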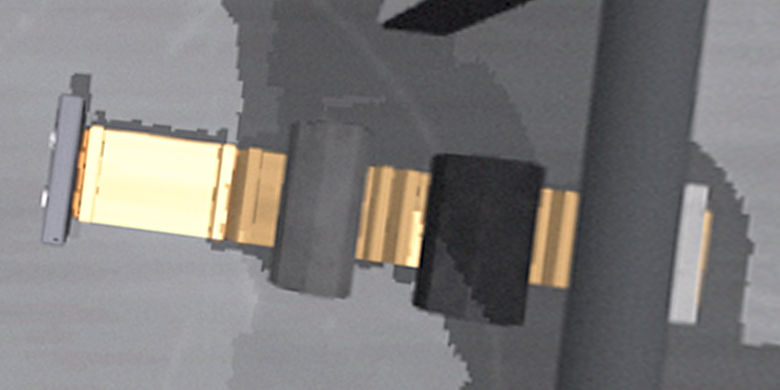

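Die2 is at (320,209) in the crop, between the fingers, and the wide black die4 is at (479,240). I shift −2.7 mm in y, go down and grip.

>>> apply_moves --motion '[{"tx": 0,"ty": -0.07,"tz": -0.7,"ax": 0,"ay": 0,"az": 0},{"tx": 0,"ty": 0,"tz": -0.8,"ax": 0,"ay": 0,"az": 0},{"tx": 0,"ty": 0,"tz": -0.45,"ax": 0,"ay": 0,"az": 0},{"tx": 0,"ty": 0,"tz": -0.2,"ax": 0,"ay": 0,"az": 0},{"tx": 0,"ty": 0,"tz": 0,"ax": 0,"ay": 0,"az": 0},{"tx": 0,"ty": 0,"tz": 0,"ax": 0,"ay": 0,"az": 0}]'

```text
time_s: 9.15
ee_pos: [0.5911, -0.0092, 0.2104]
tcp_rot: [0.75, 0.662, 0.0, 0.0]
contact_force: [-0.9, -0.6, 1.0]
width: 1.002
grip_force: 0.0
```

>>> apply_moves --motion '[{"tx": 0,"ty": 0,"tz": 0,"ax": 0,"ay": 0,"az": 0},{"tx": 0,"ty": 0,"tz": 0,"ax": 0,"ay": 0,"az": 0},{"tx": 0,"ty": 0,"tz": 0,"ax": 0,"ay": 0,"az": 0},{"tx": 0,"ty": 0,"tz": 0,"ax": 0,"ay": 0,"az": 0},{"tx": 0,"ty": 0,"tz": 0,"ax": 0,"ay": 0,"az": 0},{"tx": 0,"ty": 0,"tz": 0,"ax": 0,"ay": 0,"az": 0},{"tx": 0,"ty": 0,"tz": 0,"ax": 0,"ay": 0,"az": 0},{"tx": 0,"ty": 0,"tz": 0,"ax": 0,"ay": 0,"az": 0}]' --gripper -0.2 --grip_force 30

```text
time_s: 9.82
ee_pos: [0.5908, -0.0099, 0.2095]
tcp_rot: [0.75, 0.661, 0.0, 0.0]
contact_force: [-0.9, 0.1, 6.4]
width: 0.613
grip_force: 29.9
```

>>> apply_moves --motion '[{"tx": 0,"ty": 0,"tz": 0.5,"ax": 0,"ay": 0,"az": 0},{"tx": 0,"ty": 0,"tz": 1,"ax": 0,"ay": 0,"az": 0},{"tx": 0,"ty": 0,"tz": 1,"ax": 0,"ay": 0,"az": 0},{"tx": -0.265,"ty": 0.9375,"tz": 0,"ax": 0,"ay": 0,"az": 0.36},{"tx": -0.265,"ty": 0.9375,"tz": 0,"ax": 0,"ay": 0,"az": 0.36},{"tx": -0.265,"ty": 0.9375,"tz": 0,"ax": 0,"ay": 0,"az": 0.36},{"tx": -0.265,"ty": 0.9375,"tz": 0,"ax": 0,"ay": 0,"az": 0.36},{"tx": -0.265,"ty": 0.9375,"tz": 0,"ax": 0,"ay": 0,"az": 0.36}]'

```text
time_s: 10.48
ee_pos: [0.5368, 0.179, 0.3093]
tcp_rot: [0.696, 0.718, 0.0, 0.0]
contact_force: [1.2, 0.1, -1.8]
width: 0.612
grip_force: 29.9
```

>>> apply_moves --motion '[{"tx": -0.265,"ty": 0.9375,"tz": 0,"ax": 0,"ay": 0,"az": 0.36},{"tx": -0.265,"ty": 0.9375,"tz": 0,"ax": 0,"ay": 0,"az": 0.36},{"tx": -0.265,"ty": 0.9375,"tz": 0,"ax": 0,"ay": 0,"az": 0.36},{"tx": 0,"ty": 0,"tz": -0.7,"ax": 0,"ay": 0,"az": 0},{"tx": 0,"ty": 0,"tz": 0,"ax": 0,"ay": 0,"az": 0},{"tx": 0,"ty": 0,"tz": 0,"ax": 0,"ay": 0,"az": 0},{"tx": 0,"ty": 0,"tz": 0,"ax": 0,"ay": 0,"az": 0}]'

```text
time_s: 11.07
ee_pos: [0.5063, 0.2894, 0.2817]
tcp_rot: [0.662, 0.75, -0.0, 0.0]
contact_force: [1.5, 0.7, -0.1]
width: 0.615
grip_force: 29.9
```

```bash
cat > look2.py <<'E'
from h import *
import sys
m=r.camera_model("wrist");p,d=r.capture("wrist");s=r.state();q=s["tcp_rot"]
print(s["time_s"],s["ee_pos"].round(4),"yaw",np.degrees(2*np.arctan2(q[1],q[0]))-90,s["width"])
P=cloud(m,d);rects(P,.4,.6,.15,.5,.025,.034)
e=s["ee_pos"]
print("held:");rects(P,e[0]-.06,e[0]+.06,e[1]-.04,e[1]+.04,e[2]-.18+.0,e[2]-.18+.02)
cv2.imwrite(f"pics/{sys.argv[1]}.png",p[:,:,::-1])
E
python3 look2.py w7
```

```text
11.1167 [0.5066 0.2893 0.2821] yaw 7.086814706072332 0.615814653990337
c 0.5162 0.2095 size [36.3  7.6] long axis deg 6.7 n 95 zmed 0.0312
c 0.4952 0.3743 size [36.3  8.8] long axis deg 7.1 n 109 zmed 0.0316
c 0.4855 0.4294 size [40.3  8.5] long axis deg 7.6 n 107 zmed 0.0315
held:
c 0.5064 0.2893 size [59.1 29.1] long axis deg 5.2 n 676 zmed 0.1128
```

View pics/w7.png

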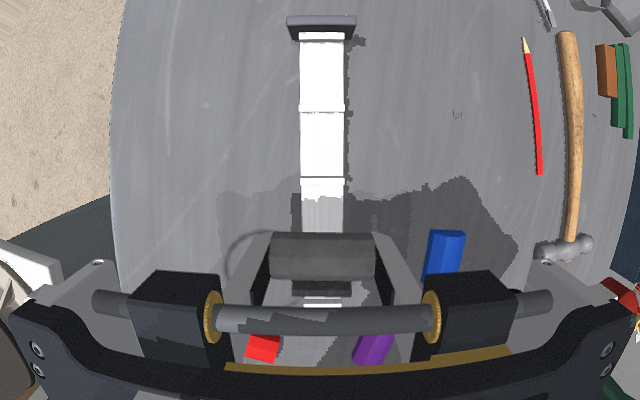

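Die2 is level and square between its slot's dividers, with the plate in view at (321,25). I shift y by +2 mm, lower and release.

>>> apply_moves --motion '[{"tx": -0.02,"ty": 0.05,"tz": -0.8,"ax": 0,"ay": 0,"az": 0},{"tx": 0,"ty": 0,"tz": -0.6,"ax": 0,"ay": 0,"az": 0},{"tx": 0,"ty": 0,"tz": -0.3,"ax": 0,"ay": 0,"az": 0},{"tx": 0,"ty": 0,"tz": -0.1,"ax": 0,"ay": 0,"az": 0},{"tx": 0,"ty": 0,"tz": 0,"ax": 0,"ay": 0,"az": 0},{"tx": 0,"ty": 0,"tz": 0,"ax": 0,"ay": 0,"az": 0}]'

```text
time_s: 11.62
ee_pos: [0.5057, 0.2919, 0.2103]
tcp_rot: [0.662, 0.75, 0.0, 0.0]
contact_force: [0.5, -0.4, -1.3]
width: 0.611
grip_force: 30.0
```

>>> apply_moves --motion '[{"tx": 0,"ty": 0,"tz": -0.02,"ax": 0,"ay": 0,"az": 0},{"tx": 0,"ty": 0,"tz": 0,"ax": 0,"ay": 0,"az": 0}]'

```text
time_s: 11.78
ee_pos: [0.5055, 0.292, 0.2092]
tcp_rot: [0.662, 0.75, 0.0, 0.0]
contact_force: [-0.2, 0.4, -1.5]
width: 0.61
grip_force: 30.0
```

>>> apply_moves --motion '[{"tx": 0,"ty": 0,"tz": 0,"ax": 0,"ay": 0,"az": 0},{"tx": 0,"ty": 0,"tz": 0,"ax": 0,"ay": 0,"az": 0},{"tx": 0,"ty": 0,"tz": 0,"ax": 0,"ay": 0,"az": 0},{"tx": 0,"ty": 0,"tz": 0,"ax": 0,"ay": 0,"az": 0},{"tx": 0,"ty": 0,"tz": 0,"ax": 0,"ay": 0,"az": 0},{"tx": 0,"ty": 0,"tz": 0,"ax": 0,"ay": 0,"az": 0}]' --gripper 0.8

```text
time_s: 12.28
ee_pos: [0.5051, 0.2921, 0.2085]
tcp_rot: [0.661, 0.75, -0.0, -0.0]
contact_force: [-0.7, 0.3, 0.9]
width: 0.895
grip_force: 0.0
```

>>> apply_moves --motion '[{"tx": 0,"ty": 0,"tz": 0.85,"ax": 0,"ay": 0,"az": 0},{"tx": 0,"ty": 0,"tz": 1,"ax": 0,"ay": 0,"az": 0},{"tx": 0,"ty": 0,"tz": 1,"ax": 0,"ay": 0,"az": 0},{"tx": 0.2064,"ty": -0.989,"tz": 0,"ax": 0,"ay": 0,"az": -0.315},{"tx": 0.2064,"ty": -0.989,"tz": 0,"ax": 0,"ay": 0,"az": -0.315},{"tx": 0.2064,"ty": -0.989,"tz": 0,"ax": 0,"ay": 0,"az": -0.315},{"tx": 0.2064,"ty": -0.989,"tz": 0,"ax": 0,"ay": 0,"az": -0.315},{"tx": 0.2064,"ty": -0.989,"tz": 0,"ax": 0,"ay": 0,"az": -0.315}]'

```text
time_s: 12.95
ee_pos: [0.5463, 0.0924, 0.3227]
tcp_rot: [0.712, 0.702, 0.0, 0.0]
contact_force: [0.7, -0.1, 0.5]
width: 0.905
grip_force: 0.0
```

>>> apply_moves --motion '[{"tx": 0.2064,"ty": -0.989,"tz": 0,"ax": 0,"ay": 0,"az": -0.315},{"tx": 0.2064,"ty": -0.989,"tz": 0,"ax": 0,"ay": 0,"az": -0.315},{"tx": 0.2064,"ty": -0.989,"tz": 0,"ax": 0,"ay": 0,"az": -0.315},{"tx": 0.2064,"ty": -0.989,"tz": 0,"ax": 0,"ay": 0,"az": -0.315},{"tx": 0,"ty": 0,"tz": -0.7,"ax": 0,"ay": 0,"az": 0},{"tx": 0,"ty": 0,"tz": 0,"ax": 0,"ay": 0,"az": 0},{"tx": 0,"ty": 0,"tz": 0,"ax": 0,"ay": 0,"az": 0},{"tx": 0,"ty": 0,"tz": 0,"ax": 0,"ay": 0,"az": 0}]' --gripper 1

```text
time_s: 13.62
ee_pos: [0.5795, -0.0626, 0.2952]
tcp_rot: [0.748, 0.663, 0.0, -0.0]
contact_force: [-0.5, 0.9, 0.5]
width: 1.001
grip_force: 0.0
```

```bash
python3 look.py o8
```

```text
13.6667 [ 0.5796 -0.0625  0.2956] yaw -6.8703982220284985 1.0025990471542754
c 0.6035 0.0791 size [11.7 52. ] long axis deg -9.1 n 207 zmed 0.0455
c 0.5796 -0.0657 size [37.4 58.4] long axis deg -7.6 n 866 zmed 0.0404
c 0.577 -0.1178 size [33.2 48.4] long axis deg -4.4 n 553 zmed 0.0415
```

View pics/o8.png

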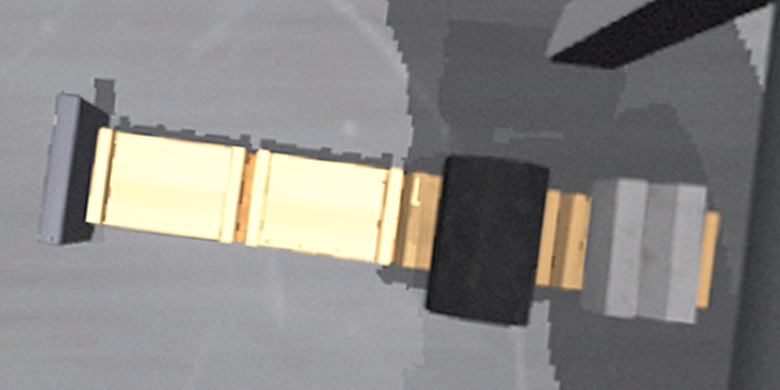

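Die4 is at (488,240), centred in x. I correct y by −2 mm, go down and grip.

>>> apply_moves --motion '[{"tx": 0,"ty": -0.05,"tz": -0.7,"ax": 0,"ay": 0,"az": -0.05},{"tx": 0,"ty": 0,"tz": -0.8,"ax": 0,"ay": 0,"az": 0},{"tx": 0,"ty": 0,"tz": -0.45,"ax": 0,"ay": 0,"az": 0},{"tx": 0,"ty": 0,"tz": -0.16,"ax": 0,"ay": 0,"az": 0},{"tx": 0,"ty": 0,"tz": 0,"ax": 0,"ay": 0,"az": 0},{"tx": 0,"ty": 0,"tz": 0,"ax": 0,"ay": 0,"az": 0}]'

```text
time_s: 14.17
ee_pos: [0.58, -0.0652, 0.2113]
tcp_rot: [0.75, 0.661, 0.0, 0.0]
contact_force: [0.2, -0.3, 0.4]
width: 1.002
grip_force: 0.0
```

>>> apply_moves --motion '[{"tx": 0,"ty": 0,"tz": 0,"ax": 0,"ay": 0,"az": 0},{"tx": 0,"ty": 0,"tz": 0,"ax": 0,"ay": 0,"az": 0},{"tx": 0,"ty": 0,"tz": 0,"ax": 0,"ay": 0,"az": 0},{"tx": 0,"ty": 0,"tz": 0,"ax": 0,"ay": 0,"az": 0},{"tx": 0,"ty": 0,"tz": 0,"ax": 0,"ay": 0,"az": 0},{"tx": 0,"ty": 0,"tz": 0,"ax": 0,"ay": 0,"az": 0},{"tx": 0,"ty": 0,"tz": 0,"ax": 0,"ay": 0,"az": 0},{"tx": 0,"ty": 0,"tz": 0,"ax": 0,"ay": 0,"az": 0}]' --gripper -0.2 --grip_force 30

```text
time_s: 14.83
ee_pos: [0.5794, -0.066, 0.2102]
tcp_rot: [0.75, 0.661, -0.0, 0.0]
contact_force: [-1.9, -0.5, 3.2]
width: 0.58
grip_force: 30.0
```

>>> apply_moves --motion '[{"tx": 0,"ty": 0,"tz": 0.5,"ax": 0,"ay": 0,"az": 0},{"tx": 0,"ty": 0,"tz": 1,"ax": 0,"ay": 0,"az": 0},{"tx": 0,"ty": 0,"tz": 1,"ax": 0,"ay": 0,"az": 0},{"tx": -0.184,"ty": 0.938,"tz": 0,"ax": 0,"ay": 0,"az": 0.26},{"tx": -0.184,"ty": 0.938,"tz": 0,"ax": 0,"ay": 0,"az": 0.26},{"tx": -0.184,"ty": 0.938,"tz": 0,"ax": 0,"ay": 0,"az": 0.26},{"tx": -0.184,"ty": 0.938,"tz": 0,"ax": 0,"ay": 0,"az": 0.26},{"tx": -0.184,"ty": 0.938,"tz": 0,"ax": 0,"ay": 0,"az": 0.26}]'

```text
time_s: 15.5
ee_pos: [0.5418, 0.1231, 0.3101]
tcp_rot: [0.711, 0.703, -0.0, 0.0]
contact_force: [1.2, 0.7, -0.7]
width: 0.581
grip_force: 30.0
```

>>> apply_moves --motion '[{"tx": -0.184,"ty": 0.938,"tz": 0,"ax": 0,"ay": 0,"az": 0.26},{"tx": -0.184,"ty": 0.938,"tz": 0,"ax": 0,"ay": 0,"az": 0.26},{"tx": -0.184,"ty": 0.938,"tz": 0,"ax": 0,"ay": 0,"az": 0.26},{"tx": -0.184,"ty": 0.938,"tz": 0,"ax": 0,"ay": 0,"az": 0.26},{"tx": -0.184,"ty": 0.938,"tz": 0,"ax": 0,"ay": 0,"az": 0.26},{"tx": -0.184,"ty": 0.938,"tz": 0,"ax": 0,"ay": 0,"az": 0.26},{"tx": 0,"ty": 0,"tz": -0.7,"ax": 0,"ay": 0,"az": 0},{"tx": 0,"ty": 0,"tz": 0,"ax": 0,"ay": 0,"az": 0}]'

```text
time_s: 16.17
ee_pos: [0.4964, 0.3484, 0.2787]
tcp_rot: [0.661, 0.751, -0.002, -0.001]
contact_force: [-0.7, -1.9, -2.4]
width: 0.578
grip_force: 30.0
```

>>> apply_moves --motion '[{"tx": 0,"ty": 0,"tz": 0,"ax": 0,"ay": 0,"az": 0},{"tx": 0,"ty": 0,"tz": 0,"ax": 0,"ay": 0,"az": 0}]'

```text
time_s: 16.33
ee_pos: [0.4989, 0.3461, 0.2825]
tcp_rot: [0.663, 0.749, -0.0, 0.0]
contact_force: [0.6, -0.5, -0.4]
width: 0.577
grip_force: 30.0
```

```bash
python3 look2.py w9
```

```text
16.3833 [0.4991 0.346  0.2829] yaw 6.971545914319989 0.5788224011876935
c 0.5168 0.2089 size [34.4  9.3] long axis deg 8.1 n 109 zmed 0.0314
c 0.5095 0.2653 size [35.   7.3] long axis deg 7.1 n 85 zmed 0.0314
c 0.4884 0.4299 size [35.3  8.2] long axis deg 7.1 n 105 zmed 0.0317
held:
c 0.4984 0.3464 size [56.5 36.7] long axis deg 5.7 n 802 zmed 0.1129
```

View pics/w9.png

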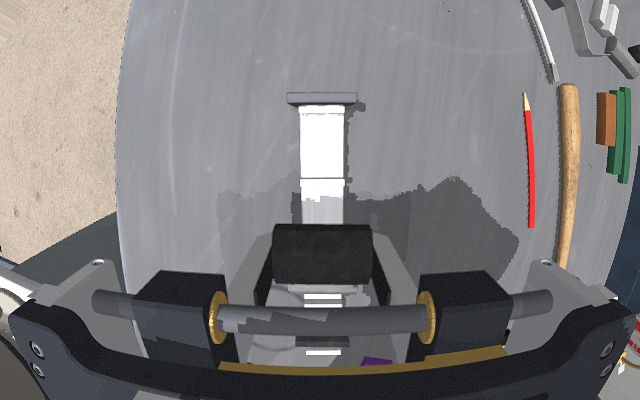

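Die4 is square over slot 2 from the plate, with the plate at (321,98). I lower it and release.

>>> apply_moves --motion '[{"tx": 0,"ty": 0.02,"tz": -0.8,"ax": 0,"ay": 0,"az": 0},{"tx": 0,"ty": 0,"tz": -0.6,"ax": 0,"ay": 0,"az": 0},{"tx": 0,"ty": 0,"tz": -0.3,"ax": 0,"ay": 0,"az": 0},{"tx": 0,"ty": 0,"tz": -0.12,"ax": 0,"ay": 0,"az": 0},{"tx": 0,"ty": 0,"tz": 0,"ax": 0,"ay": 0,"az": 0},{"tx": 0,"ty": 0,"tz": 0,"ax": 0,"ay": 0,"az": 0},{"tx": 0,"ty": 0,"tz": 0,"ax": 0,"ay": 0,"az": 0}]'

```text
time_s: 16.97
ee_pos: [0.499, 0.3475, 0.2104]
tcp_rot: [0.663, 0.749, 0.001, 0.0]
contact_force: [-0.1, 0.4, -0.7]
width: 0.576
grip_force: 30.0
```

>>> apply_moves --motion '[{"tx": 0,"ty": 0,"tz": 0,"ax": 0,"ay": 0,"az": 0},{"tx": 0,"ty": 0,"tz": 0,"ax": 0,"ay": 0,"az": 0},{"tx": 0,"ty": 0,"tz": 0,"ax": 0,"ay": 0,"az": 0},{"tx": 0,"ty": 0,"tz": 0,"ax": 0,"ay": 0,"az": 0},{"tx": 0,"ty": 0,"tz": 0,"ax": 0,"ay": 0,"az": 0},{"tx": 0,"ty": 0,"tz": 0,"ax": 0,"ay": 0,"az": 0}]' --gripper 0.8

```text
time_s: 17.47
ee_pos: [0.4985, 0.3476, 0.2093]
tcp_rot: [0.662, 0.749, 0.0, -0.0]
contact_force: [0.4, 0.5, 0.2]
width: 0.896
grip_force: 0.0
```

>>> apply_moves --motion '[{"tx": 0,"ty": 0,"tz": 0.85,"ax": 0,"ay": 0,"az": 0},{"tx": 0,"ty": 0,"tz": 1,"ax": 0,"ay": 0,"az": 0},{"tx": 0,"ty": 0,"tz": 1,"ax": 0,"ay": 0,"az": 0},{"tx": 0.163,"ty": -0.97,"tz": 0,"ax": 0,"ay": 0,"az": -0.225},{"tx": 0.163,"ty": -0.97,"tz": 0,"ax": 0,"ay": 0,"az": -0.225},{"tx": 0.163,"ty": -0.97,"tz": 0,"ax": 0,"ay": 0,"az": -0.225},{"tx": 0.163,"ty": -0.97,"tz": 0,"ax": 0,"ay": 0,"az": -0.225},{"tx": 0.163,"ty": -0.97,"tz": 0,"ax": 0,"ay": 0,"az": -0.225}]'

```text
time_s: 18.13
ee_pos: [0.5309, 0.1517, 0.3235]
tcp_rot: [0.698, 0.716, 0.0, 0.0]
contact_force: [1.8, -0.2, 0.7]
width: 0.899
grip_force: 0.0
```

>>> apply_moves --motion '[{"tx": 0.163,"ty": -0.97,"tz": 0,"ax": 0,"ay": 0,"az": -0.225},{"tx": 0.163,"ty": -0.97,"tz": 0,"ax": 0,"ay": 0,"az": -0.225},{"tx": 0.163,"ty": -0.97,"tz": 0,"ax": 0,"ay": 0,"az": -0.225},{"tx": 0.163,"ty": -0.97,"tz": 0,"ax": 0,"ay": 0,"az": -0.225},{"tx": 0.163,"ty": -0.97,"tz": 0,"ax": 0,"ay": 0,"az": -0.225},{"tx": 0.163,"ty": -0.97,"tz": 0,"ax": 0,"ay": 0,"az": -0.225},{"tx": 0.163,"ty": -0.97,"tz": 0,"ax": 0,"ay": 0,"az": -0.225},{"tx": 0,"ty": 0,"tz": -0.7,"ax": 0,"ay": 0,"az": 0}]' --gripper 1

```text
time_s: 18.8
ee_pos: [0.5785, -0.1265, 0.2988]
tcp_rot: [0.749, 0.662, 0.001, 0.004]
contact_force: [1.2, -0.7, -0.4]
width: 0.999
grip_force: 0.0
```

>>> apply_moves --motion '[{"tx": 0,"ty": 0,"tz": 0,"ax": 0,"ay": 0,"az": 0},{"tx": 0,"ty": 0,"tz": 0,"ax": 0,"ay": 0,"az": 0},{"tx": 0,"ty": 0,"tz": 0,"ax": 0,"ay": 0,"az": 0}]'

```text
time_s: 19.05
ee_pos: [0.5769, -0.1168, 0.296]
tcp_rot: [0.745, 0.667, 0.0, -0.0]
contact_force: [0.9, -0.6, 0.1]
width: 1.0
grip_force: 0.0
```

```bash
python3 look.py o10
```

```text
19.1 [ 0.577  -0.1167  0.2964] yaw -6.325110307467099 1.0008243040599363
c 0.5762 -0.1178 size [33.1 47.7] long axis deg -5.7 n 644 zmed 0.0414
```

Die3 measures (0.5762,−0.1178) and the tool is within 1 mm of it. Down and grip.

>>> apply_moves --motion '[{"tx": -0.02,"ty": -0.01,"tz": -0.7,"ax": 0,"ay": 0,"az": 0},{"tx": 0,"ty": 0,"tz": -0.8,"ax": 0,"ay": 0,"az": 0},{"tx": 0,"ty": 0,"tz": -0.45,"ax": 0,"ay": 0,"az": 0},{"tx": 0,"ty": 0,"tz": -0.18,"ax": 0,"ay": 0,"az": 0},{"tx": 0,"ty": 0,"tz": 0,"ax": 0,"ay": 0,"az": 0},{"tx": 0,"ty": 0,"tz": 0,"ax": 0,"ay": 0,"az": 0}]'

```text
time_s: 19.6
ee_pos: [0.5764, -0.1178, 0.2113]
tcp_rot: [0.745, 0.667, 0.0, 0.0]
contact_force: [0.3, -0.9, 1.0]
width: 1.004
grip_force: 0.0
```

>>> apply_moves --motion '[{"tx": 0,"ty": 0,"tz": 0,"ax": 0,"ay": 0,"az": 0},{"tx": 0,"ty": 0,"tz": 0,"ax": 0,"ay": 0,"az": 0},{"tx": 0,"ty": 0,"tz": 0,"ax": 0,"ay": 0,"az": 0},{"tx": 0,"ty": 0,"tz": 0,"ax": 0,"ay": 0,"az": 0},{"tx": 0,"ty": 0,"tz": 0,"ax": 0,"ay": 0,"az": 0},{"tx": 0,"ty": 0,"tz": 0,"ax": 0,"ay": 0,"az": 0},{"tx": 0,"ty": 0,"tz": 0,"ax": 0,"ay": 0,"az": 0},{"tx": 0,"ty": 0,"tz": 0,"ax": 0,"ay": 0,"az": 0}]' --gripper -0.2 --grip_force 30

```text
time_s: 20.27
ee_pos: [0.5759, -0.1185, 0.2101]
tcp_rot: [0.746, 0.666, 0.0, 0.0]
contact_force: [-0.2, -0.8, 0.6]
width: 0.483
grip_force: 30.0
```

>>> apply_moves --motion '[{"tx": 0,"ty": 0,"tz": 0.5,"ax": 0,"ay": 0,"az": 0},{"tx": 0,"ty": 0,"tz": 1,"ax": 0,"ay": 0,"az": 0},{"tx": 0,"ty": 0,"tz": 1,"ax": 0,"ay": 0,"az": 0},{"tx": -0.15,"ty": 0.93,"tz": 0,"ax": 0,"ay": 0,"az": 0.196},{"tx": -0.15,"ty": 0.93,"tz": 0,"ax": 0,"ay": 0,"az": 0.196},{"tx": -0.15,"ty": 0.93,"tz": 0,"ax": 0,"ay": 0,"az": 0.196},{"tx": -0.15,"ty": 0.93,"tz": 0,"ax": 0,"ay": 0,"az": 0.196},{"tx": -0.15,"ty": 0.93,"tz": 0,"ax": 0,"ay": 0,"az": 0.196}]'

```text
time_s: 20.93
ee_pos: [0.5451, 0.069, 0.3101]
tcp_rot: [0.716, 0.698, -0.0, 0.0]
contact_force: [1.4, 1.1, -2.8]
width: 0.485
grip_force: 30.0
```

>>> apply_moves --motion '[{"tx": -0.15,"ty": 0.93,"tz": 0,"ax": 0,"ay": 0,"az": 0.196},{"tx": -0.15,"ty": 0.93,"tz": 0,"ax": 0,"ay": 0,"az": 0.196},{"tx": -0.15,"ty": 0.93,"tz": 0,"ax": 0,"ay": 0,"az": 0.196},{"tx": -0.15,"ty": 0.93,"tz": 0,"ax": 0,"ay": 0,"az": 0.196},{"tx": -0.15,"ty": 0.93,"tz": 0,"ax": 0,"ay": 0,"az": 0.196},{"tx": -0.15,"ty": 0.93,"tz": 0,"ax": 0,"ay": 0,"az": 0.196},{"tx": -0.15,"ty": 0.93,"tz": 0,"ax": 0,"ay": 0,"az": 0.196},{"tx": -0.15,"ty": 0.93,"tz": 0,"ax": 0,"ay": 0,"az": 0.196}]'

```text
time_s: 21.6
ee_pos: [0.4972, 0.3668, 0.3099]
tcp_rot: [0.667, 0.745, -0.0, 0.0]
contact_force: [0.5, -0.0, -1.0]
width: 0.486
grip_force: 30.0
```

>>> apply_moves --motion '[{"tx": -0.15,"ty": 0.93,"tz": -0.2,"ax": 0,"ay": 0,"az": 0.196},{"tx": 0,"ty": 0,"tz": -0.5,"ax": 0,"ay": 0,"az": 0},{"tx": 0,"ty": 0,"tz": 0,"ax": 0,"ay": 0,"az": 0},{"tx": 0,"ty": 0,"tz": 0,"ax": 0,"ay": 0,"az": 0},{"tx": 0,"ty": 0,"tz": 0,"ax": 0,"ay": 0,"az": 0}]'

```text
time_s: 22.02
ee_pos: [0.4923, 0.4017, 0.2825]
tcp_rot: [0.661, 0.75, -0.0, 0.0]
contact_force: [0.5, -0.7, -0.8]
width: 0.482
grip_force: 30.0
```

```bash
python3 look2.py w11
```

```text
22.0667 [0.4925 0.4016 0.2828] yaw 7.193616975039802 0.4857047467706343
c 0.5115 0.2465 size [51.3  5.6] long axis deg 7.1 n 80 zmed 0.0323
c 0.5093 0.2646 size [35.1  9. ] long axis deg 5.7 n 110 zmed 0.0313
c 0.5019 0.3207 size [34.8  7.4] long axis deg 7.1 n 85 zmed 0.0315
held:
c 0.4925 0.4024 size [48.4 33.7] long axis deg 7.1 n 622 zmed 0.114
```

View pics/w11.png

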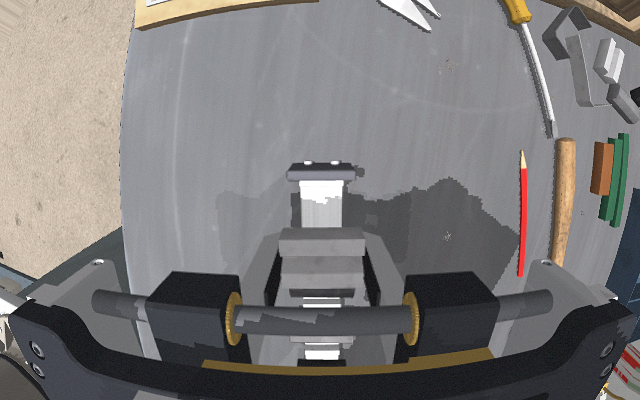

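Die3 is square over the slot next to the plate (321,170), within 1 mm. I lower it and release.

>>> apply_moves --motion '[{"tx": 0,"ty": 0.01,"tz": -0.8,"ax": 0,"ay": 0,"az": 0},{"tx": 0,"ty": 0,"tz": -0.6,"ax": 0,"ay": 0,"az": 0},{"tx": 0,"ty": 0,"tz": -0.3,"ax": 0,"ay": 0,"az": 0},{"tx": 0,"ty": 0,"tz": -0.12,"ax": 0,"ay": 0,"az": 0},{"tx": 0,"ty": 0,"tz": 0,"ax": 0,"ay": 0,"az": 0},{"tx": 0,"ty": 0,"tz": 0,"ax": 0,"ay": 0,"az": 0},{"tx": 0,"ty": 0,"tz": 0,"ax": 0,"ay": 0,"az": 0}]'

```text
time_s: 22.65
ee_pos: [0.4924, 0.4027, 0.2104]
tcp_rot: [0.661, 0.75, 0.001, 0.0]
contact_force: [1.2, 0.0, -1.3]
width: 0.483
grip_force: 30.0
```

>>> apply_moves --motion '[{"tx": 0,"ty": 0,"tz": 0,"ax": 0,"ay": 0,"az": 0},{"tx": 0,"ty": 0,"tz": 0,"ax": 0,"ay": 0,"az": 0},{"tx": 0,"ty": 0,"tz": 0,"ax": 0,"ay": 0,"az": 0},{"tx": 0,"ty": 0,"tz": 0,"ax": 0,"ay": 0,"az": 0},{"tx": 0,"ty": 0,"tz": 0,"ax": 0,"ay": 0,"az": 0},{"tx": 0,"ty": 0,"tz": 0,"ax": 0,"ay": 0,"az": 0}]' --gripper 0.8

```text
time_s: 23.15
ee_pos: [0.4919, 0.4028, 0.2093]
tcp_rot: [0.661, 0.751, -0.0, -0.0]
contact_force: [-0.3, -0.3, -0.1]
width: 0.873
grip_force: 0.0
```

>>> apply_moves --motion '[{"tx": 0,"ty": 0,"tz": 0.85,"ax": 0,"ay": 0,"az": 0},{"tx": 0,"ty": 0,"tz": 1,"ax": 0,"ay": 0,"az": 0},{"tx": 0,"ty": 0,"tz": 1,"ax": 0,"ay": 0,"az": 0},{"tx": 0,"ty": -0.5,"tz": 0.8,"ax": 0,"ay": 0,"az": 0},{"tx": 0,"ty": -0.8,"tz": 0.5,"ax": 0,"ay": 0,"az": 0},{"tx": 0,"ty": -0.9,"tz": 0,"ax": 0,"ay": 0,"az": 0},{"tx": 0,"ty": 0,"tz": 0,"ax": 0,"ay": 0,"az": 0},{"tx": 0,"ty": 0,"tz": 0,"ax": 0,"ay": 0,"az": 0}]'

```text
time_s: 23.82
ee_pos: [0.4924, 0.3127, 0.3758]
tcp_rot: [0.662, 0.749, 0.0, 0.001]
contact_force: [0.2, 0.1, 0.1]
width: 0.898
grip_force: 0.0
```

```bash
python3 - <<'E'
from h import *
m=r.camera_model("wrist");p,d=r.capture("wrist");s=r.state();print(s["time_s"],s["ee_pos"],s["width"])
P=cloud(m,d);rects(P,.4,.6,.18,.5,.0345,.055)
o=ortho(p,m,.40,.65,.10,.48,.04,2000,True);cv2.imwrite("pics/o12.png",o[:,:,::-1])
E
```

```text
23.8667 [0.49204802 0.31417934 0.37558513] 0.9008345790738466
c 0.5127 0.2362 size [52.5 24.2] long axis deg 6.3 n 424 zmed 0.0412
c 0.5057 0.2916 size [59.8 27.3] long axis deg 5.7 n 648 zmed 0.0402
c 0.498 0.3536 size [58.2 22.5] long axis deg 7.1 n 514 zmed 0.0408
c 0.4924 0.4026 size [48.6 31.7] long axis deg 7.8 n 622 zmed 0.0412
c 0.4868 0.438 size [50.7 10.7] long axis deg 8.7 n 188 zmed 0.0453
```

View pics/o12.png

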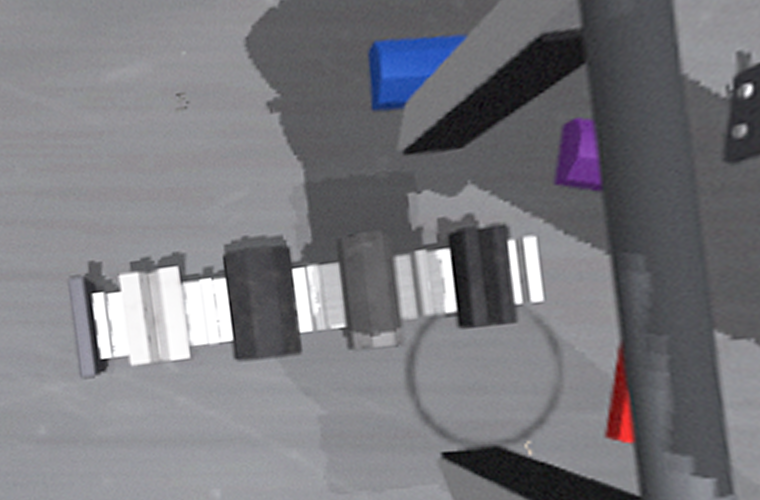

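From the plate at (85,325), the setting rack now holds die3 (155,315), die4 (262,302), die2 (370,290) and die1 (483,277). All lie flat, square and centred within about 1 mm, and the gripper is clear. I hand the job in.

```bash
python3 -c "
from rig import r
print(r.finish_job())"
```

```text
the job is handed in; nothing more can be done
None
```

All four dies are in the setting rack in reverse order (from its plate: die3, die4, die2, die1), flat and square. Nothing else was touched, and I handed the job in at about 24 s; no verdict came back.

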